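# Unlock the display hook and rack the hanging tile sample

### The arm

A 6-joint arm with a two-finger parallel gripper is mounted at the origin on the work surface. World frame = base frame: x ahead of the robot, y to its left, z up, the work surface at z = 0. Lengths are in m, angles in rad, forces in N, time in s.
With the tool pointing down it reaches from about 0.35 to 0.975 m from the base axis. Payload 4.9 kg.
Tool frame: the origin (TCP) lies between the finger pads; the fingertips stand 22 mm ahead of it and the grasp point (between the pads) lies 3 mm ahead of it; z points along the fingers, y is the line along which they close (so a half turn about z gives the same grasp; the last joint's range is limited). The gripper opens to 85 mm and grips with 20 to 120 N. Pads are 22 mm wide; open, the fingers measure 114 mm over their backs; the gripper's body (76 mm by 85 mm) begins 54 mm behind the grasp point. The pads swing forward as they close: fully open they stand 13 mm farther back than shut.
Start: joints at [1.219, 0.053, 1.613, -0, 1.476, -0.119], TCP at [0.144, 0.608, 0.253] pointing down, gripper open.
Joint ranges: [-3.01, 3.01], [-1.01, 2.22], [0.06, 2.58], [-1.02, 4.17], [0.09, 2.62], [-3.14, 3.14]. Speed limits (rad/s): [2.57, 2.57, 3.14, 3.14, 3.14, 3.14].

### API

Orientations are given as a unit quaternion [w, x, y, z].
In Python, from plant import state, grab_frame, get_calibration, job_done, recognise, regions_of gives the robot as it stands.
- The arm moves only by the tool apply_moves, never from a script. Its argument "targets" is a list of rows, each an object with "translation": the shift along the tool's x, y, z normalised to -1 to 1, where 1 is 100 mm, a list of three; "twist": the turn about the tool's z normalised to -1 to 1, where 1 is 0.1 rad; "hand": the opening, from 0 (shut) to 1 (fully open). A call has 1 to 8 rows; each row shifts and turns the commanded pose from where the row before left it, along the tool's axes as they then stand; what a row does not reach is not made up. A row lasts 1/10 s, in which the tool goes at most 50 mm and 8.59 degrees, less where a joint would pass 70% of its speed; a pose out of reach is approached as far as the arm can. A call with a number of a shift or a turn outside -1 to 1 is refused whole. A call with a gripper value outside its range is refused whole. The fingers move at their own pace and stop on an object; the grip force is fixed at half the most. Time passes only in rows, so rows that do not move let the fingers close. It gives the time, the measured TCP pose, the force, the opening and the grip force at its end, in the units of the state.
- state(): the state, without advancing time (a new reading comes with each control period).
- grab_frame(name): name is "scene" or "top"; returns the picture (384x512x3 uint8, red, green, blue); there is no depth.
- get_calibration(name): a dict with "camera_matrix" (3x3 intrinsics, pixels), "D" ([k1, k2, p1, p2, k3] as OpenCV has them; the pictures are not rectified), "pose" (4x4, takes a point from camera to world coordinates). Camera axes: x right, y up, looking along -z (the intrinsics and any distortion apply to the point x, -y, -z); pixel columns grow to the right and rows downward; lengths in m; the calibration is good to about 2 mm. A picture is of the moment at which its call begins. get_calibration takes no time and is no camera call.
- job_done(): hands the job in; it is judged then, once.
Trained networks look in the newest picture that a camera, given by its name, has taken for a name from the list of things; names that differ only in an ending like _2 or _b are one class to them, and where a whole thing is asked for, a point or a joint stands for the part that bears it (a point fixed in the world has none). Each returns a list of dicts, best first, with "score" (0 to 1); they miss things now and then, are a little off and sometimes report something else, mostly with a low value. They report only what shows in the picture. A call takes as long as a camera call. They do not tell look-alikes from the thing itself.
- recognise(camera, query): "point" ([x, y, z] in m, in world coordinates, good to about 4 mm: the middle of the surface that is visible of it).
- regions_of(camera, query): "pixels" (384x512 bool, what is visible of it).
The state is a dict: "time": time; "joint_pos": joint angles; "joint_vel": joint speeds; "joint_efforts": joint torques, N m; "tool_pos": TCP position; "tool_rot": TCP orientation; "contact_force": force on the tool from outside, world axes, zero at the start; "ft_torque": the same for the moment, N m; "gripper_width": opening from 0.0 (shut) to 1.0 (fully open); "grasp_force": force on a finger pad.
Only numpy, scipy, OpenCV 4.12 (cv2) and the standard library are available. Lean on these libraries where they do the work, as an engineer would, in place of code of your own. Each camera call takes 0.05 s, during which the arm holds its last target. There are 200 camera calls.

### The job

The tile sample hanging on the display stand is locked on by the hook's sprung keeper. Push the keeper's lug straight back until you feel its rubber stop (how far that is differs from stand to stand; press the stop only lightly, never with more than about 15 N in all), slide it sideways to the left while it is held back and let it spring forward a little into its notch, so that it stays parked open. Then lift the sample off the hook without wrenching it, stand it gently upright in the slot of the wooden rack, let go, and leave the keeper parked and the mug, the loose hexagon tile and the black cup undisturbed.

Things in the scene. Friction and masses are not known exactly. Their poses are not given: they have to be found in the camera images.
- stand: Fixed steel and aluminium display stand; origin on the table below the hook's saddle; x from the hook's free tip to the post (away from the robot), y left, z up. Base plate x -35 to 135 mm, 90 mm wide, 10 high. Hook: level prong along x, 30 mm wide, 12 thick, top 175 mm above the table, free end at x = -17 mm. Behind the saddle (x 20 to 129 mm) it carries the keeper's housing, 60 mm wide.
- saddle (a point): Centre of the hook saddle's floor, 175 mm above the table; axes as the stand. The saddle is a channel open above, x = -9 to +9 mm, between two ridges 8 mm thick and 10 mm high; the front ridge is the upturned tip. The sample's crossbar lies in it.
- lug (a point): Grip point on the keeper's lug, a steel post 12 (stand x) by 14 (stand y) by 36 mm high; 25 mm above the keeper plate it stands on, 11 mm below the lug's top; 45 mm behind the saddle when shut. Can be pinched from above on its y faces. Plate 36 mm wide, top 19 mm above the saddle floor; two 6 mm tines reach past the fin over the saddle to x = -13 mm, 13 mm above its floor, shutting it.
- guide (a joint): Keeper's travel back along stand +x, m; 0 shut. Spring: 4 N, plus 0.8 N per 10 mm. It moves only straight back at first. At depth D, 30 to 50 mm, differing by stand and not measured, lies the parking notch behind a 5 mm lip: sideways is free only from D + 5 mm; the rubber stop is felt at D + 6 mm. Parked it rests at D.
- keeper (a joint): Keeper's travel sideways along stand +y, m; 0 in the straight track, end at 16 mm; a weak spring (0.5 to 1.3 N) draws it back. Beyond 12 mm it is past the lip and, let go, springs forward 5 mm or more into the notch and stays; let go short of that it may hang on the lip. Parked: 11 mm or more here and guide 28 mm or more.
- buffer (a joint): Compression of the hidden rubber stop behind the keeper, m; 0 = not touched; 8 N per mm, on top of the keeper's spring. More than 1 mm (8 N) damages it.
- sample: Hanging sample, 0.26 to 0.5 kg; origin mid lower edge, x thickness, y width, z up. Tile 100 x 100 x 10 mm; above it a hanger: eye 40 wide x 40 high (z 100-140), crossbar 56 wide, 10 thick (z 140-148), fin 14 (y) x 20 (x) (z 152-200). The prong passes through the eye: raise it 11 to 27 mm (best 15 to 22), draw it out along stand -x 30 mm or more, only then raise further.
- grip (a point): Grip point on the sample's fin, 178 mm above the sample's lower edge, 22 mm below the fin's top; pinch on the fin's two y faces.
- rack: Fixed wooden rack block, 76 mm (x) by 150 mm (y), 40 mm high, origin at the centre of its underside.
- rack_hole0 (a point): Centre of the mouth of the rack's slot, on its top, 40 mm above the table; the slot is 14 mm wide (rack x), 109 mm long (rack y), 30 mm deep, with 3 mm chamfers; its floor is 10 mm above the table. The sample stands in it with its lower edge on that floor, its width along the slot, either way round.
- mug: Loose white mug, 76 mm across, 90 mm high, a bystander; origin under its centre.
- hexa: Loose marble hexagon tile, 68 mm across corners, 10 mm thick, lying flat, a bystander; origin under its centre.
- pot: Loose black cup, 68 mm across, 100 mm high, a bystander; origin under its centre.
There are look-alikes about, which are no part of the job. Of the things like the stand, leave any that is turquoise or yellow; of the rest the larger one is meant.

How it is judged:
By the outcome, as a careful person would: the job done as asked, in the order asked, and still so for the second after the job is handed in, with the robot touching nothing.
It also fails if it takes over 72 s, if anything falls off the work surface, if the arm or the gripper's body presses on something with over 40 N, if the wrist force passes 120 N, or if a joint passes its speed limit or range.

## Working session

There is one attempt and no reset: what is moved stays moved. The work goes in short steps, Python scripts to look and compute and a tool call to move; the robot and the scene stay as the last step left them, time stands still between calls to the robot, and variables do not carry over. Pictures are saved under pics/ and viewed, at most 10 in all, crops included, and the job is handed in when it is done.

Besides the shell and the picture viewer there is one more tool, called after ">>>" by a JSON object that holds its "api" and its "payload". apply_moves: Moves the arm, as the interface text tells. Its arguments: {"type":"object","properties":{"targets":{"type":"array"}},"required":["targets"]}

```bash
mkdir -p pics; ls; cat > look.py <<'E'
from plant import *
import cv2, numpy as np
E
python3 - <<'E'
from look import *
a=[]
for n in ("scene","top"):
    f=grab_frame(n); cv2.imwrite(f"pics/{n}0.png",f[:,:,::-1])
    c=get_calibration(n); print(n,np.round(c["camera_matrix"],1).tolist(),np.round(c["D"],3),np.round(c["pose"],3).tolist())
    for q in ("stand","lug","grip","sample","rack","rack_hole0","mug","hexa","pot"):
        try: print(q,[(np.round(d["point"],3).tolist(),round(d["score"],2)) for d in recognise(n,q)])
        except Exception as e: print(q,e)
    a.append(f[:,:,::-1])
print({k:np.round(v,3).tolist() for k,v in state().items()})
E
```

```text
pics
scene [[370.9, 0.0, 251.4], [0.0, 370.9, 190.7], [0.0, 0.0, 1.0]] [-0.11  0.    0.    0.    0.  ] [[0.76, -0.43, 0.488, 1.024], [0.65, 0.522, -0.552, -0.543], [-0.017, 0.737, 0.676, 0.814], [0.0, 0.0, 0.0, 1.0]]
stand [([0.384, -0.194, 0.079], 0.89), ([0.615, -0.404, 0.153], 0.83), ([0.388, -0.397, 0.078], 0.79), ([0.602, -0.214, 0.107], 0.66)]
lug [([0.571, -0.397, 0.194], 0.94), ([0.573, -0.213, 0.196], 0.87), ([0.37, -0.406, 0.133], 0.64), ([0.37, -0.197, 0.132], 0.45)]
grip [([0.528, -0.232, 0.112], 0.98)]
sample [([0.532, -0.231, 0.11], 0.57)]
rack [([0.518, 0.18, 0.044], 0.76)]
rack_hole0 [([0.519, 0.18, 0.039], 0.7)]
mug [([0.721, -0.025, 0.057], 0.73)]
hexa [([0.59, -0.006, 0.012], 0.87), ([0.522, 0.179, 0.039], 0.5)]
pot [([0.634, 0.367, 0.073], 0.89)]
top [[359.8, 0.0, 258.3], [0.0, 359.8, 190.0], [0.0, 0.0, 1.0]] [-0.045  0.     0.     0.     0.   ] [[0.009, 0.979, -0.203, 0.344], [-1.0, 0.009, -0.004, -0.014], [-0.002, 0.203, 0.979, 1.122], [0.0, 0.0, 0.0, 1.0]]
stand [([0.576, -0.2, 0.187], 0.9), ([0.571, -0.384, 0.061], 0.85), ([0.374, -0.392, 0.063], 0.58)]
lug [([0.565, -0.205, 0.194], 0.85), ([0.561, -0.388, 0.196], 0.53), ([0.37, -0.197, 0.126], 0.5), ([0.368, -0.4, 0.136], 0.49)]
grip [([0.526, -0.212, 0.138], 0.58), ([0.512, 0.198, 0.047], 0.53)]
sample [([0.524, -0.21, 0.132], 0.62)]
rack [([0.511, 0.194, 0.041], 0.87)]
rack_hole0 [([0.511, 0.196, 0.043], 0.62), ([0.526, -0.211, 0.134], 0.21)]
mug [([0.726, -0.009, 0.044], 0.86)]
hexa [([0.587, 0.0, 0.01], 0.55)]
pot [([0.633, 0.39, 0.067], 0.71)]
{'time': 1.0, 'joint_pos': [1.219, 0.053, 1.613, -0.0, 1.476, -0.119], 'joint_vel': [0.001, -0.0, -0.001, -0.0, -0.001, 0.001], 'joint_efforts': [0.001, -39.37, -37.047, -0.0, 0.001, 0.0], 'tool_pos': [0.144, 0.608, 0.253], 'tool_rot': [0.0, 0.116, 0.993, 0.0], 'contact_force': [-0.027, 0.6, 0.475], 'ft_torque': [0.001, 0.002, -0.039], 'grasp_force': 0.0, 'gripper_width': 1.002}
```

View pics/scene0.png

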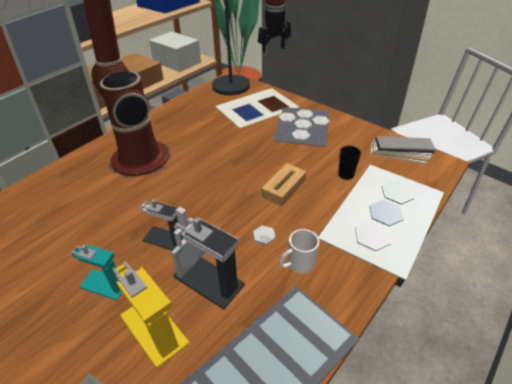

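View pics/top0.png

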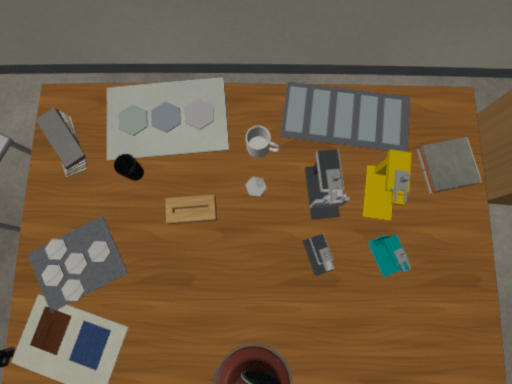

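The look-alikes in the top picture are the large dark grey stand (325,185), a small grey stand (318,255), a turquoise one (390,255) and a yellow one (387,185). I choose the large grey one, which also carries the sample. The rack is at (190,209), the hexagon at (256,187), the mug at (258,141) and the cup at (128,167).

```bash
python3 - <<'E'
from look import *
a=cv2.imread("pics/top0.png")[135:230,290:365]; b=cv2.imread("pics/scene0.png")[190:310,135:255]
a=cv2.resize(a,(450,570),interpolation=cv2.INTER_CUBIC); b=cv2.resize(b,(345,345),interpolation=cv2.INTER_CUBIC)
o=np.zeros((570,800,3),np.uint8); o[:,:450]=a; o[:345,452:797]=b
c=cv2.resize(cv2.imread("pics/top0.png")[190:228,160:222],(342,210)); o[355:565,452:794]=c
cv2.imwrite("pics/crop1.png",o)
E
```

```text
(no output)
```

View pics/crop1.png

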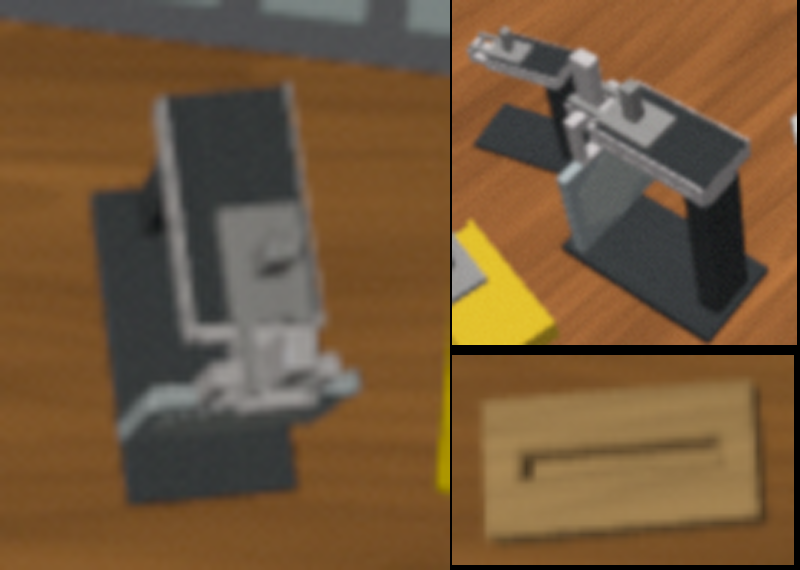

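The crop shows the large grey stand with its lug at crop (283,248) and its keeper shut, with the sample hanging. The rack slot runs almost along world y. Next I fit the stand and rack poses.

```bash
cat >> look.py <<'E'
from scipy.optimize import least_squares
def proj(n,P):
    c=get_calibration(n); M=np.linalg.inv(np.array(c["pose"])); P=np.atleast_2d(P)
    q=P@M[:3,:3].T+M[:3,3]; q=q*[1,-1,-1]
    return cv2.projectPoints(q,np.zeros(3),np.zeros(3),np.array(c["camera_matrix"]),np.array(c["D"],float))[0][:,0]
def at_z(n,uv,z):
    c=get_calibration(n); T=np.array(c["pose"])
    r=cv2.undistortPoints(np.array([[uv]],float),np.array(c["camera_matrix"]),np.array(c["D"],float))[0,0]
    d=T[:3,:3]@np.array([r[0],-r[1],-1]); o=T[:3,3]; return o+d*(z-o[2])/d[2]
def place(p,L):
    L=np.atleast_2d(np.array(L,float))/1000; c,s=np.cos(p[2]),np.sin(p[2])
    return np.c_[p[0]+c*L[:,0]-s*L[:,1],p[1]+s*L[:,0]+c*L[:,1],L[:,2]]
def tri(uv1,uv2,x0=(.5,-.2,.2)):
    return least_squares(lambda X:np.r_[proj("top",X)[0]-uv1,proj("scene",X)[0]-uv2],x0)
def fit(obs,p0):
    f=lambda p:np.concatenate([(proj(n,place(p,L))[0]-uv) for n,L,uv in obs])
    r=least_squares(f,p0,loss="soft_l1"); return r.x,f(r.x).reshape(-1,2)
T=lambda x,y:np.array([290+x/6,135+y/6]); S=lambda x,y:np.array([135+(x-452)/2.875,190+y/2.875])
R=lambda x,y:np.array([160+(x-452)/5.516,190+(y-355)/5.526])
E
python3 - <<'E'
from look import *
obs=[("top",[-35,45,10],T(128,503)),("top",[-35,-45,10],T(297,487)),("top",[135,45,10],T(93,193)),
("scene",[-35,-45,10],S(567,247)),("scene",[135,-45,10],S(710,340)),("scene",[135,45,10],S(767,268))]
p,r=fit(obs,[.5,-.2,-.1]); print("stand",p.round(4),r.round(1).tolist())
for n,uv in(("top",T(283,248)),("scene",S(630,84))): print("lugtop",n,at_z(n,uv,.23).round(4))
print("lugtop pred",place(p,[45,0,230]).round(4))
print("fintop pred",place(p,[0,0,235]).round(4), "scene",at_z("scene",S(584,56),.235).round(4))
for L in([45,0,230],[0,0,235],[10,0,235],[-17,15,175]):
    t=proj("top",place(p,L))[0]; s=proj("scene",place(p,L))[0]; print(L,((t-[290,135])*6).round(),((s-[135,190])*2.875+[452,0]).round())
r0=[R(483,402),R(752,382),R(487,540),R(763,518)]
o=[("top",L,uv) for L,uv in zip(([38,75,40],[38,-75,40],[-38,75,40],[-38,-75,40]),r0)]
p,r=fit(o,[.51,.19,0]);print("rack",p.round(4),r.round(1).tolist())
print([at_z("top",R(*u),.04).round(4).tolist() for u in((523,460),(718,442))])
E
```

```text
stand [ 0.5254 -0.2166  0.1052] [[-0.1, -0.4], [0.4, -0.6], [-0.9, -1.3], [-3.1, -0.6], [-1.2, 0.2], [0.6, -0.9]]
lugtop top [ 0.5664 -0.2122  0.23  ]
lugtop scene [ 0.5707 -0.21    0.23  ]
lugtop pred [[ 0.5702 -0.2119  0.23  ]]
fintop pred [[ 0.5254 -0.2166  0.235 ]] scene [ 0.5257 -0.2154  0.235 ]
[45, 0, 230] [282. 239.] [628.  85.]
[0, 0, 235] [300. 340.] [583.  57.]
[10, 0, 235] [296. 317.] [592.  62.]
[-17, 15, 175] [242. 407.] [590.  89.]
rack [0.5073 0.1953 0.0904] [[0.1, 0.2], [0.1, -0.0], [0.2, -0.1], [-0.5, -0.1]]
[[0.5068, 0.2497, 0.04], [0.518, 0.142, 0.04]]
```

The stand fits at (0.525, -0.217) with yaw 0.105, and the lug at about (0.569, -0.212); both agree with the direct views. I travel above the lug next.

>>> {"api": "apply_moves", "payload": {"targets": [{"translation": [0, 0, -0.3], "twist": -0.85, "hand": 0.45}, {"translation": [0, 0, -0.3], "twist": -0.85, "hand": 0.45}, {"translation": [0, 0, -0.3], "twist": -0.85, "hand": 0.45}, {"translation": [0, 0, -0.2], "twist": -0.82, "hand": 0.45}, {"translation": [-0.16, -0.43, 0], "twist": 0, "hand": 0.45}, {"translation": [-0.16, -0.43, 0], "twist": 0, "hand": 0.45}, {"translation": [-0.16, -0.43, 0], "twist": 0, "hand": 0.45}, {"translation": [-0.16, -0.43, 0], "twist": 0, "hand": 0.45}]}}

```text
time: 1.8
tool_pos: [0.2261, 0.4422, 0.3633]
tool_rot: [0.0, -0.052, 0.999, 0.0]
contact_force: [0.1, 0.1, -0.4]
gripper_width: 0.446
grasp_force: 0.0
```

>>> {"api": "apply_moves", "payload": {"targets": [{"translation": [-0.16, -0.43, 0], "twist": 0, "hand": 0.45}, {"translation": [-0.16, -0.43, 0], "twist": 0, "hand": 0.45}, {"translation": [-0.16, -0.43, 0], "twist": 0, "hand": 0.45}, {"translation": [-0.16, -0.43, 0], "twist": 0, "hand": 0.45}, {"translation": [-0.16, -0.43, 0], "twist": 0, "hand": 0.45}, {"translation": [-0.16, -0.43, 0], "twist": 0, "hand": 0.45}, {"translation": [-0.16, -0.43, 0], "twist": 0, "hand": 0.45}, {"translation": [-0.16, -0.43, 0], "twist": 0, "hand": 0.45}]}}

```text
time: 2.6
tool_pos: [0.3892, 0.1131, 0.3637]
tool_rot: [0.001, -0.052, 0.999, 0.0]
contact_force: [1.1, -0.1, -0.1]
gripper_width: 0.456
grasp_force: 0.0
```

>>> {"api": "apply_moves", "payload": {"targets": [{"translation": [-0.18, -0.43, 0], "twist": 0, "hand": 0.45}, {"translation": [-0.18, -0.43, 0], "twist": 0, "hand": 0.45}, {"translation": [-0.18, -0.43, 0], "twist": 0, "hand": 0.45}, {"translation": [-0.18, -0.43, 0], "twist": 0, "hand": 0.45}, {"translation": [-0.18, -0.43, 0], "twist": 0, "hand": 0.45}, {"translation": [-0.18, -0.43, 0], "twist": 0, "hand": 0.45}, {"translation": [-0.18, -0.43, 0], "twist": 0, "hand": 0.45}, {"translation": [-0.18, -0.42, 0], "twist": 0, "hand": 0.45}]}}

```text
time: 3.4
tool_pos: [0.5683, -0.2133, 0.3633]
tool_rot: [0.0, -0.052, 0.999, -0.0]
contact_force: [1.1, 0.4, 0.7]
gripper_width: 0.447
grasp_force: 0.0
```

```bash
python3 - <<'E'
from look import *
s=state(); print(np.round(s["tool_pos"],4),np.round(s["tool_rot"],4),np.round(s["contact_force"],2),np.round(s["joint_pos"],2))
# refine stand yaw/pose with housing corners: unknown height; look at both pics close
a=grab_frame("scene")[:,:,::-1]; b=grab_frame("top")[:,:,::-1]
cv2.imwrite("pics/s1.png",a); cv2.imwrite("pics/t1.png",b)
o=np.hstack([cv2.resize(a[160:290,135:255],(400,433),interpolation=cv2.INTER_CUBIC),cv2.resize(b[120:240,280:391],(400,433),interpolation=cv2.INTER_CUBIC)])
cv2.imwrite("pics/c2.png",o)
E
```

```text
[ 0.5683 -0.2133  0.3633] [ 1.000e-04 -5.180e-02  9.987e-01 -0.000e+00] [1.14 0.39 0.72] [-0.48 -0.03  1.52  0.    1.66 -2.16]
```

View pics/c2.png

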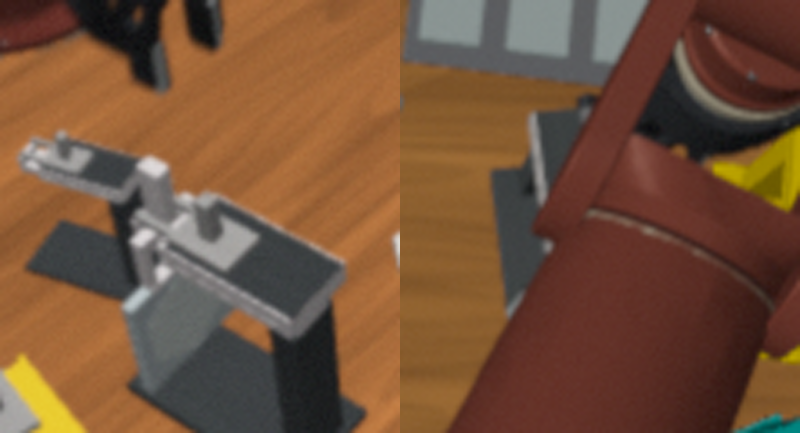

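The scene crop shows both fingertips at about (150,85) and (208,45), above the lug at (207,200). The top view is blocked by the arm. I check how the fingers project against the calibration.

```bash
python3 - <<'E'
from look import *
c,s=np.cos(.105),np.sin(.105)
for z in(.341,.346):
  for y in(-.019-.014,-.019,.019,.019+.014):
    for x in (-.011,.011):
      P=[.5683+c*x-s*y,-.2133+s*x+c*y,z]; print(z,y,x,((proj("scene",P)[0]-[135,160])*3.333).round())
print(((proj("scene",[.5695,-.2118,.23])[0]-[135,160])*3.333).round(), at_z("scene",[135+207/3.333,160+199/3.333],.23))
E
```

```text
0.341 -0.033 -0.011 [125.  94.]
0.341 -0.033 0.011 [153. 108.]
0.341 -0.019 -0.011 [142.  80.]
0.341 -0.019 0.011 [170.  94.]
0.341 0.019 -0.011 [185.  45.]
0.341 0.019 0.011 [213.  58.]
0.341 0.033 -0.011 [200.  33.]
0.341 0.033 0.011 [228.  46.]
0.346 -0.033 -0.011 [124.  87.]
0.346 -0.033 0.011 [152. 102.]
0.346 -0.019 -0.011 [140.  74.]
0.346 -0.019 0.011 [168.  88.]
0.346 0.019 -0.011 [184.  39.]
0.346 0.019 0.011 [212.  52.]
0.346 0.033 -0.011 [199.  26.]
0.346 0.033 0.011 [227.  39.]
[203. 198.] [ 0.5720822  -0.21074049  0.23      ]
```

>>> {"api": "apply_moves", "payload": {"targets": [{"translation": [-0.02, 0.015, 0.3], "twist": 0, "hand": 0.45}, {"translation": [0, 0, 0.3], "twist": 0, "hand": 0.45}, {"translation": [0, 0, 0.3], "twist": 0, "hand": 0.45}, {"translation": [0, 0, 0.25], "twist": 0, "hand": 0.45}, {"translation": [0, 0, 0.14], "twist": 0, "hand": 0.45}, {"translation": [0, 0, 0.1], "twist": 0, "hand": 0.45}, {"translation": [0, 0, 0], "twist": 0, "hand": 0.45}]}}

```text
time: 4.2
tool_pos: [0.5691, -0.2092, 0.2234]
tool_rot: [-0.001, -0.052, 0.999, 0.0]
contact_force: [-0.1, 0.6, 1.0]
gripper_width: 0.451
grasp_force: 0.0
```

```bash
python3 - <<'E'
from look import *
a=grab_frame("scene")[:,:,::-1]
o=cv2.resize(a[180:280,150:250],(600,600),interpolation=cv2.INTER_CUBIC)
cv2.imwrite("pics/c3.png",o); print(state()["tool_pos"])
E
```

```text
[ 0.56970914 -0.20952318  0.22479965]
```

View pics/c3.png

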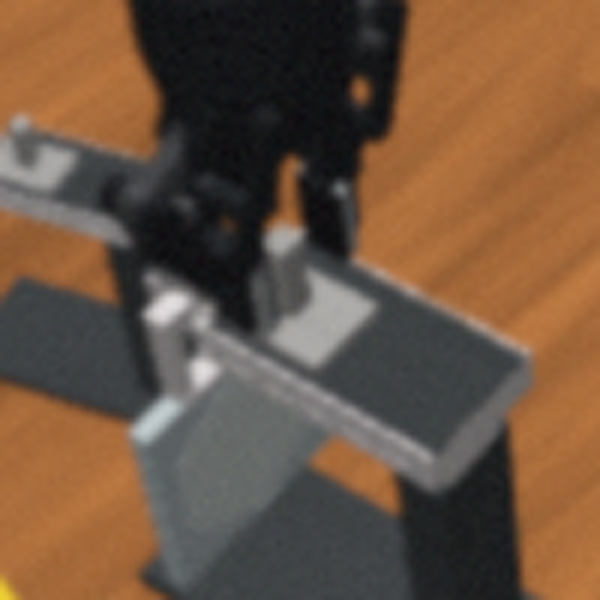

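The lug at (285,265) lies between the two fingers, slightly closer to the near (-y) one. I shift 2 mm to -y and close.

>>> {"api": "apply_moves", "payload": {"targets": [{"translation": [0, -0.02, 0.01], "twist": 0, "hand": 0.3}, {"translation": [0, 0, 0], "twist": 0, "hand": 0.24}, {"translation": [0, 0, 0], "twist": 0, "hand": 0.18}, {"translation": [0, 0, 0], "twist": 0, "hand": 0.1}, {"translation": [0, 0, 0], "twist": 0, "hand": 0}, {"translation": [0, 0, 0], "twist": 0, "hand": 0}, {"translation": [0, 0, 0], "twist": 0, "hand": 0}]}}

```text
time: 4.95
tool_pos: [0.5702, -0.2114, 0.2245]
tool_rot: [0.001, -0.052, 0.999, -0.0]
contact_force: [-0.5, 3.3, 6.9]
gripper_width: 0.145
grasp_force: 59.2
```

```bash
cat > st.py <<'E'
from look import *
s=state(); R=np.array([[.9945,.1048],[-.1048,.9945]]); p=np.array(s["tool_pos"])
print("t",round(s["time"],2),"stand xy mm",(R@(p[:2]-[.5254,-.2166])*1000).round(1),"z",round(p[2],4),"F stand",(R@np.array(s["contact_force"])[:2]).round(1),round(s["contact_force"][2],1),"w",round(s["gripper_width"],3),"g",round(s["grasp_force"],1),"rot",np.round(s["tool_rot"],4))
E
python3 st.py
```

```text
t 4.95 stand xy mm [45.1  0.5] z 0.2245 F stand [-0.2  3.3] 6.9 w 0.145 g 59.2 rot [ 8.000e-04 -5.220e-02  9.986e-01 -1.000e-04]
```

>>> {"api": "apply_moves", "payload": {"targets": [{"translation": [0, 0.003, 0], "twist": 0, "hand": 0}, {"translation": [-0.05, 0, 0], "twist": 0, "hand": 0}, {"translation": [-0.05, 0, 0], "twist": 0, "hand": 0}, {"translation": [-0.05, 0, 0], "twist": 0, "hand": 0}, {"translation": [-0.05, 0, 0], "twist": 0, "hand": 0}, {"translation": [-0.05, 0, 0], "twist": 0, "hand": 0}, {"translation": [-0.05, 0, 0], "twist": 0, "hand": 0}, {"translation": [0, 0, 0], "twist": 0, "hand": 0}]}}

```text
time: 5.75
tool_pos: [0.5991, -0.2084, 0.2244]
tool_rot: [-0.001, -0.052, 0.999, -0.0]
contact_force: [-6.2, 1.1, 7.9]
gripper_width: 0.156
grasp_force: 59.5
```

```bash
python3 st.py
```

```text
t 5.75 stand xy mm [74.1  0.4] z 0.2244 F stand [-6.   1.7] 7.9 w 0.156 g 59.5 rot [-1.100e-03 -5.210e-02  9.986e-01 -3.000e-04]
```

>>> {"api": "apply_moves", "payload": {"targets": [{"translation": [-0.02, 0, -0.005], "twist": 0, "hand": 0}, {"translation": [-0.02, 0, 0], "twist": 0, "hand": 0}, {"translation": [-0.01, 0, 0], "twist": 0, "hand": 0}, {"translation": [0, 0, 0], "twist": 0, "hand": 0}, {"translation": [0, 0, 0], "twist": 0, "hand": 0}]}}

```text
time: 6.25
tool_pos: [0.6034, -0.2079, 0.2245]
tool_rot: [-0.002, -0.052, 0.999, -0.0]
contact_force: [-6.4, 1.0, 6.4]
gripper_width: 0.149
grasp_force: 59.3
```

```bash
python3 st.py
```

```text
t 6.25 stand xy mm [78.5  0.4] z 0.2245 F stand [-6.2  1.7] 6.4 w 0.149 g 59.3 rot [-1.600e-03 -5.200e-02  9.986e-01 -2.000e-04]
```

>>> {"api": "apply_moves", "payload": {"targets": [{"translation": [-0.01, 0, -0.005], "twist": 0, "hand": 0}, {"translation": [0, 0, 0], "twist": 0, "hand": 0}, {"translation": [0, 0, 0], "twist": 0, "hand": 0}]}}

```text
time: 6.55
tool_pos: [0.6041, -0.2079, 0.2245]
tool_rot: [-0.002, -0.052, 0.999, -0.0]
contact_force: [-7.6, 0.1, 4.5]
gripper_width: 0.151
grasp_force: 59.1
```

>>> {"api": "apply_moves", "payload": {"targets": [{"translation": [-0.01, 0, -0.005], "twist": 0, "hand": 0}, {"translation": [0, 0, 0], "twist": 0, "hand": 0}, {"translation": [0, 0, 0], "twist": 0, "hand": 0}]}}

```text
time: 6.85
tool_pos: [0.6049, -0.2078, 0.2245]
tool_rot: [-0.002, -0.052, 0.999, -0.0]
contact_force: [-6.4, 0.5, 3.5]
gripper_width: 0.15
grasp_force: 59.0
```

>>> {"api": "apply_moves", "payload": {"targets": [{"translation": [-0.01, 0, -0.005], "twist": 0, "hand": 0}, {"translation": [0, 0, 0], "twist": 0, "hand": 0}, {"translation": [0, 0, 0], "twist": 0, "hand": 0}]}}

```text
time: 7.15
tool_pos: [0.6057, -0.2077, 0.2245]
tool_rot: [-0.003, -0.052, 0.999, 0.0]
contact_force: [-7.4, 0.1, 2.7]
gripper_width: 0.152
grasp_force: 58.8
```

>>> {"api": "apply_moves", "payload": {"targets": [{"translation": [-0.01, 0, 0], "twist": 0, "hand": 0}, {"translation": [0, 0, 0], "twist": 0, "hand": 0}, {"translation": [0, 0, 0], "twist": 0, "hand": 0}]}}

```text
time: 7.45
tool_pos: [0.6067, -0.2076, 0.2245]
tool_rot: [-0.003, -0.052, 0.999, 0.0]
contact_force: [-6.9, 1.0, 3.6]
gripper_width: 0.15
grasp_force: 58.9
```

>>> {"api": "apply_moves", "payload": {"targets": [{"translation": [-0.01, 0, 0], "twist": 0, "hand": 0}, {"translation": [0, 0, 0], "twist": 0, "hand": 0}, {"translation": [0, 0, 0], "twist": 0, "hand": 0}]}}

```text
time: 7.75
tool_pos: [0.6077, -0.2075, 0.2245]
tool_rot: [-0.003, -0.052, 0.999, 0.0]
contact_force: [-6.6, 0.4, 3.2]
gripper_width: 0.151
grasp_force: 58.9
```

>>> {"api": "apply_moves", "payload": {"targets": [{"translation": [-0.012, 0, 0], "twist": 0, "hand": 0}, {"translation": [0, 0, 0], "twist": 0, "hand": 0}, {"translation": [0, 0, 0], "twist": 0, "hand": 0}]}}

```text
time: 8.05
tool_pos: [0.6089, -0.2074, 0.2245]
tool_rot: [-0.003, -0.052, 0.999, 0.0]
contact_force: [-7.1, 0.5, 3.2]
gripper_width: 0.15
grasp_force: 58.9
```

>>> {"api": "apply_moves", "payload": {"targets": [{"translation": [-0.012, 0, 0], "twist": 0, "hand": 0}, {"translation": [0, 0, 0], "twist": 0, "hand": 0}, {"translation": [0, 0, 0], "twist": 0, "hand": 0}]}}

```text
time: 8.35
tool_pos: [0.61, -0.2072, 0.2245]
tool_rot: [-0.003, -0.052, 0.999, 0.0]
contact_force: [-6.6, 0.1, 3.6]
gripper_width: 0.147
grasp_force: 58.9
```

>>> {"api": "apply_moves", "payload": {"targets": [{"translation": [-0.012, 0, 0], "twist": 0, "hand": 0}, {"translation": [0, 0, 0], "twist": 0, "hand": 0}, {"translation": [0, 0, 0], "twist": 0, "hand": 0}]}}

```text
time: 8.65
tool_pos: [0.6112, -0.2071, 0.2245]
tool_rot: [-0.003, -0.052, 0.999, 0.0]
contact_force: [-6.6, 0.4, 3.5]
gripper_width: 0.15
grasp_force: 58.9
```

>>> {"api": "apply_moves", "payload": {"targets": [{"translation": [-0.012, 0, 0], "twist": 0, "hand": 0}, {"translation": [0, 0, 0], "twist": 0, "hand": 0}, {"translation": [0, 0, 0], "twist": 0, "hand": 0}]}}

```text
time: 8.95
tool_pos: [0.6124, -0.207, 0.2245]
tool_rot: [-0.003, -0.052, 0.999, 0.0]
contact_force: [-7.6, -0.4, 2.5]
gripper_width: 0.149
grasp_force: 58.9
```

>>> {"api": "apply_moves", "payload": {"targets": [{"translation": [-0.01, 0, 0], "twist": 0, "hand": 0}, {"translation": [0, 0, 0], "twist": 0, "hand": 0}, {"translation": [0, 0, 0], "twist": 0, "hand": 0}]}}

```text
time: 9.25
tool_pos: [0.6133, -0.2069, 0.2245]
tool_rot: [-0.003, -0.052, 0.999, 0.0]
contact_force: [-7.4, 0.5, 2.7]
gripper_width: 0.148
grasp_force: 58.9
```

>>> {"api": "apply_moves", "payload": {"targets": [{"translation": [-0.012, 0, 0], "twist": 0, "hand": 0}, {"translation": [0, 0, 0], "twist": 0, "hand": 0}, {"translation": [0, 0, 0], "twist": 0, "hand": 0}]}}

```text
time: 9.55
tool_pos: [0.6145, -0.2068, 0.2245]
tool_rot: [-0.003, -0.052, 0.999, 0.0]
contact_force: [-9.0, 0.5, 3.3]
gripper_width: 0.149
grasp_force: 58.9
```

>>> {"api": "apply_moves", "payload": {"targets": [{"translation": [-0.004, 0, 0], "twist": 0, "hand": 0}, {"translation": [0, 0, 0], "twist": 0, "hand": 0}, {"translation": [0, 0, 0], "twist": 0, "hand": 0}]}}

```text
time: 9.85
tool_pos: [0.6148, -0.2067, 0.2245]
tool_rot: [-0.003, -0.052, 0.999, 0.0]
contact_force: [-7.5, 0.4, 3.0]
gripper_width: 0.152
grasp_force: 58.9
```

Only noise. I carry on.

>>> {"api": "apply_moves", "payload": {"targets": [{"translation": [-0.01, 0, 0], "twist": 0, "hand": 0}, {"translation": [0, 0, 0], "twist": 0, "hand": 0}, {"translation": [0, 0, 0], "twist": 0, "hand": 0}]}}

```text
time: 10.15
tool_pos: [0.6159, -0.2066, 0.2245]
tool_rot: [-0.003, -0.052, 0.999, 0.0]
contact_force: [-7.5, 0.5, 3.4]
gripper_width: 0.147
grasp_force: 58.9
```

>>> {"api": "apply_moves", "payload": {"targets": [{"translation": [-0.01, 0, 0], "twist": 0, "hand": 0}, {"translation": [0, 0, 0], "twist": 0, "hand": 0}, {"translation": [0, 0, 0], "twist": 0, "hand": 0}]}}

```text
time: 10.45
tool_pos: [0.6168, -0.2066, 0.2245]
tool_rot: [-0.003, -0.052, 0.999, 0.0]
contact_force: [-7.7, 1.0, 2.8]
gripper_width: 0.146
grasp_force: 58.9
```

>>> {"api": "apply_moves", "payload": {"targets": [{"translation": [-0.01, 0, 0], "twist": 0, "hand": 0}, {"translation": [0, 0, 0], "twist": 0, "hand": 0}, {"translation": [0, 0, 0], "twist": 0, "hand": 0}]}}

```text
time: 10.75
tool_pos: [0.6178, -0.2064, 0.2245]
tool_rot: [-0.003, -0.052, 0.999, 0.0]
contact_force: [-7.6, 1.2, 3.3]
gripper_width: 0.155
grasp_force: 58.9
```

>>> {"api": "apply_moves", "payload": {"targets": [{"translation": [-0.01, 0, 0], "twist": 0, "hand": 0}, {"translation": [0, 0, 0], "twist": 0, "hand": 0}, {"translation": [0, 0, 0], "twist": 0, "hand": 0}]}}

```text
time: 11.05
tool_pos: [0.6188, -0.2063, 0.2245]
tool_rot: [-0.003, -0.052, 0.999, 0.0]
contact_force: [-7.5, 0.2, 2.8]
gripper_width: 0.146
grasp_force: 58.9
```

>>> {"api": "apply_moves", "payload": {"targets": [{"translation": [-0.01, 0, 0], "twist": 0, "hand": 0}, {"translation": [0, 0, 0], "twist": 0, "hand": 0}, {"translation": [0, 0, 0], "twist": 0, "hand": 0}]}}

```text
time: 11.35
tool_pos: [0.6193, -0.2063, 0.2244]
tool_rot: [-0.004, -0.052, 0.999, 0.0]
contact_force: [-10.5, 0.2, 3.7]
gripper_width: 0.15
grasp_force: 59.0
```

The stop is felt: +3 N with only 0.5 mm of advance. Now I slide left.

>>> {"api": "apply_moves", "payload": {"targets": [{"translation": [0, 0.02, 0], "twist": 0, "hand": 0}, {"translation": [0, 0.025, 0], "twist": 0, "hand": 0}, {"translation": [0, 0.025, 0], "twist": 0, "hand": 0}, {"translation": [0, 0.025, 0], "twist": 0, "hand": 0}, {"translation": [0, 0.025, 0], "twist": 0, "hand": 0}, {"translation": [0, 0.025, 0], "twist": 0, "hand": 0}, {"translation": [0, 0, 0], "twist": 0, "hand": 0}, {"translation": [0, 0, 0], "twist": 0, "hand": 0}]}}

```text
time: 12.15
tool_pos: [0.6178, -0.1925, 0.2244]
tool_rot: [-0.004, -0.052, 0.999, -0.001]
contact_force: [-9.6, -1.6, 3.3]
gripper_width: 0.15
grasp_force: 59.0
```

```bash
python3 st.py
```

```text
t 12.15 stand xy mm [94.4 14.2] z 0.2244 F stand [-9.7 -0.6] 3.3 w 0.15 g 59.0 rot [-3.600e-03 -5.170e-02  9.987e-01 -7.000e-04]
```

>>> {"api": "apply_moves", "payload": {"targets": [{"translation": [0, 0.007, 0], "twist": 0, "hand": 0}, {"translation": [0.015, 0, 0], "twist": 0, "hand": 0}, {"translation": [0.015, 0, 0], "twist": 0, "hand": 0}, {"translation": [0.015, 0, 0], "twist": 0, "hand": 0}, {"translation": [0.01, 0, 0], "twist": 0, "hand": 0}, {"translation": [0, 0, 0], "twist": 0, "hand": 0}, {"translation": [0, 0, 0], "twist": 0, "hand": 0}]}}

```text
time: 12.85
tool_pos: [0.6128, -0.1924, 0.2245]
tool_rot: [-0.003, -0.052, 0.999, -0.001]
contact_force: [-7.4, -1.7, 2.6]
gripper_width: 0.148
grasp_force: 58.9
```

```bash
python3 st.py
```

```text
t 12.85 stand xy mm [89.4 14.9] z 0.2245 F stand [-7.6 -0.9] 2.6 w 0.148 g 58.9 rot [-2.900e-03 -5.170e-02  9.987e-01 -8.000e-04]
```

>>> {"api": "apply_moves", "payload": {"targets": [{"translation": [0.01, 0, 0], "twist": 0, "hand": 0}, {"translation": [0.01, 0, 0], "twist": 0, "hand": 0}, {"translation": [0, 0, 0], "twist": 0, "hand": 0}, {"translation": [0, 0, 0], "twist": 0, "hand": 0}]}}

```text
time: 13.25
tool_pos: [0.6112, -0.1926, 0.2245]
tool_rot: [-0.002, -0.052, 0.999, -0.001]
contact_force: [-6.2, -2.4, 2.3]
gripper_width: 0.153
grasp_force: 58.7
```

```bash
python3 st.py
```

```text
t 13.25 stand xy mm [87.8 14.9] z 0.2245 F stand [-6.4 -1.8] 2.3 w 0.153 g 58.7 rot [-2.300e-03 -5.170e-02  9.987e-01 -8.000e-04]
```

>>> {"api": "apply_moves", "payload": {"targets": [{"translation": [0.006, 0, 0], "twist": 0, "hand": 0}, {"translation": [0, 0, 0], "twist": 0, "hand": 0.25}, {"translation": [0, 0, 0], "twist": 0, "hand": 0.35}, {"translation": [0, 0, 0], "twist": 0, "hand": 0.45}, {"translation": [0, 0, -0.1], "twist": 0, "hand": 0.45}, {"translation": [0, 0, -0.3], "twist": 0, "hand": 0.45}, {"translation": [0, 0, -0.4], "twist": 0, "hand": 0.45}, {"translation": [0, 0, 0], "twist": 0, "hand": 0.45}]}}

```text
time: 14.05
tool_pos: [0.6148, -0.1924, 0.3143]
tool_rot: [0.006, -0.052, 0.999, -0.003]
contact_force: [0.0, -0.0, 0.7]
gripper_width: 0.449
grasp_force: 0.0
```

```bash
python3 st.py; python3 - <<'E'
from look import *
a=grab_frame("scene")[:,:,::-1]
o=cv2.resize(a[190:270,160:250],(675,600),interpolation=cv2.INTER_CUBIC)
cv2.imwrite("pics/c4.png",o)
p=[.5254,-.2166,.105]
f=lambda L:((proj("scene",place(p,L))[0]-[160,190])*7.5).round().tolist()
for L in([45,0,230],[88,14,230],[88,14,194],[0,0,235]): print(L,f(L))
E
```

```text
t 14.05 stand xy mm [91.5 14.6] z 0.3143 F stand [ 0. -0.] 0.7 w 0.449 g 0.0 rot [ 0.006  -0.0522  0.9986 -0.003 ]
[45, 0, 230] [271.0, 222.0]
[88, 14, 230] [418.0, 253.0]
[88, 14, 194] [428.0, 336.0]
[0, 0, 235] [153.0, 148.0]
```

View pics/c4.png

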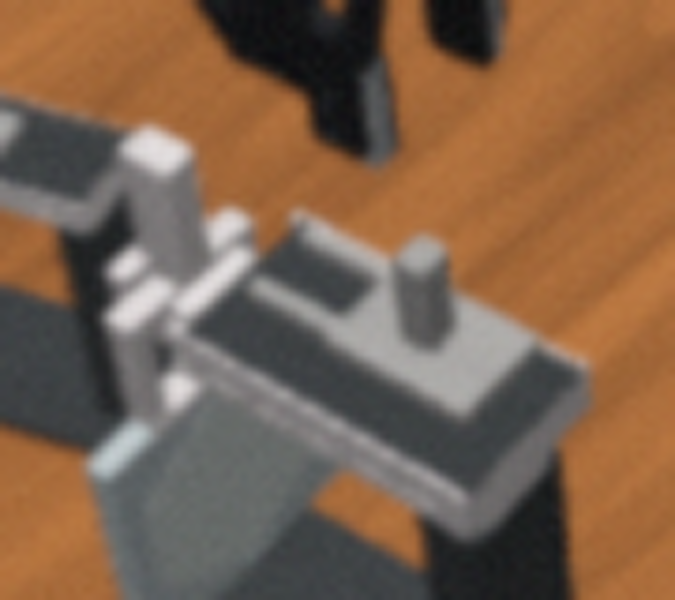

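The keeper is parked: the lug top is at (422,245) and the prediction for (88,14) was (418,253). Next is the fin.

>>> {"api": "apply_moves", "payload": {"targets": [{"translation": [0.2, -0.03, 0], "twist": 0, "hand": 0.45}, {"translation": [0.3, -0.05, 0], "twist": 0, "hand": 0.45}, {"translation": [0.3, -0.05, 0], "twist": 0, "hand": 0.45}, {"translation": [0.11, -0.01, 0], "twist": 0, "hand": 0.45}, {"translation": [0, 0, 0], "twist": 0, "hand": 0.45}, {"translation": [0, 0, 0], "twist": 0, "hand": 0.45}, {"translation": [0, 0, 0], "twist": 0, "hand": 0.45}]}}

```text
time: 14.8
tool_pos: [0.5239, -0.2146, 0.3052]
tool_rot: [0.0, -0.052, 0.999, 0.0]
contact_force: [-0.1, -0.2, 0.6]
gripper_width: 0.449
grasp_force: 0.0
```

```bash
python3 st.py
```

```text
t 14.8 stand xy mm [-1.3  2.1] z 0.3052 F stand [-0.2 -0.2] 0.6 w 0.449 g 0.0 rot [ 1.000e-04 -5.250e-02  9.986e-01  1.000e-04]
```

>>> {"api": "apply_moves", "payload": {"targets": [{"translation": [-0.016, -0.014, 0.2], "twist": 0, "hand": 0.45}, {"translation": [0, 0, 0.3], "twist": 0, "hand": 0.45}, {"translation": [0, 0, 0.25], "twist": 0, "hand": 0.45}, {"translation": [0, 0, 0.14], "twist": 0, "hand": 0.45}, {"translation": [0, 0, 0], "twist": 0, "hand": 0.45}, {"translation": [0, 0, 0], "twist": 0, "hand": 0.45}, {"translation": [0, 0, 0], "twist": 0, "hand": 0.45}]}}

```text
time: 15.5
tool_pos: [0.5259, -0.2166, 0.2183]
tool_rot: [0.001, -0.052, 0.999, -0.001]
contact_force: [0.1, 0.2, -0.4]
gripper_width: 0.45
grasp_force: 0.0
```

```bash
python3 st.py; python3 - <<'E'
from look import *
a=grab_frame("scene")[:,:,::-1]
o=cv2.resize(a[190:270,150:240],(675,600),interpolation=cv2.INTER_CUBIC)
cv2.imwrite("pics/c5.png",o)
E
```

```text
t 15.5 stand xy mm [ 0.5 -0. ] z 0.2183 F stand [0.1 0.2] -0.4 w 0.45 g 0.0 rot [ 1.300e-03 -5.220e-02  9.986e-01 -8.000e-04]
```

View pics/c5.png

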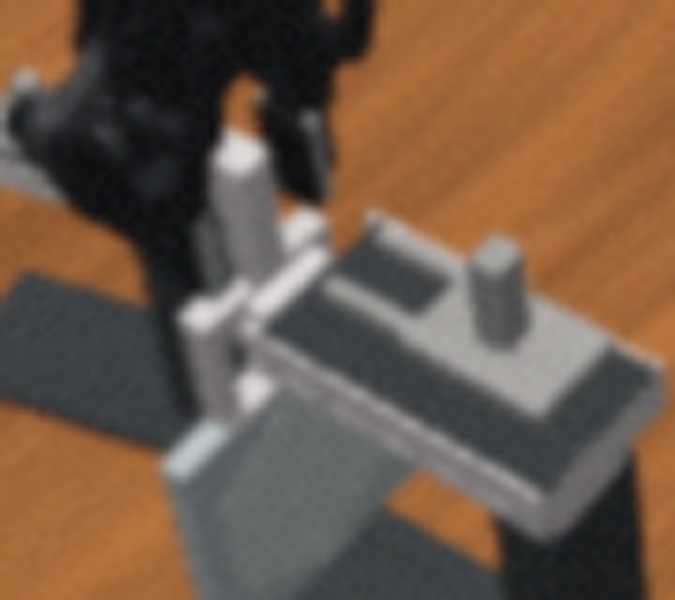

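The fin at (240,200) stands between the fingers, so I close on it.

>>> {"api": "apply_moves", "payload": {"targets": [{"translation": [0, 0.006, 0.01], "twist": 0, "hand": 0.3}, {"translation": [0, 0, 0], "twist": 0, "hand": 0.24}, {"translation": [0, 0, 0], "twist": 0, "hand": 0.19}, {"translation": [0, 0, 0], "twist": 0, "hand": 0.1}, {"translation": [0, 0, 0], "twist": 0, "hand": 0}, {"translation": [0, 0, 0], "twist": 0, "hand": 0}, {"translation": [0, 0, 0], "twist": 0, "hand": 0}]}}

```text
time: 16.25
tool_pos: [0.525, -0.2158, 0.2157]
tool_rot: [0.0, -0.052, 0.999, -0.0]
contact_force: [-0.4, -1.2, 3.1]
gripper_width: 0.156
grasp_force: 59.1
```

```bash
python3 st.py
```

```text
t 16.25 stand xy mm [-0.3  0.8] z 0.2157 F stand [-0.5 -1.2] 3.1 w 0.156 g 59.1 rot [ 2.000e-04 -5.210e-02  9.986e-01 -3.000e-04]
```

Gripped cleanly. I raise it 18 mm slowly.

>>> {"api": "apply_moves", "payload": {"targets": [{"translation": [0, 0, -0.02], "twist": 0, "hand": 0}, {"translation": [0, 0, -0.03], "twist": 0, "hand": 0}, {"translation": [0, 0, -0.04], "twist": 0, "hand": 0}, {"translation": [0, 0, -0.05], "twist": 0, "hand": 0}, {"translation": [0, 0, -0.04], "twist": 0, "hand": 0}, {"translation": [0, 0, -0.01], "twist": 0, "hand": 0}, {"translation": [0, 0, 0], "twist": 0, "hand": 0}]}}

```text
time: 16.95
tool_pos: [0.525, -0.2156, 0.2348]
tool_rot: [0.0, -0.052, 0.999, -0.0]
contact_force: [0.3, 0.4, -4.0]
gripper_width: 0.156
grasp_force: 58.5
```

```bash
python3 st.py
```

```text
t 16.95 stand xy mm [-0.3  1. ] z 0.2348 F stand [0.3 0.4] -4.0 w 0.156 g 58.5 rot [ 3.000e-04 -5.210e-02  9.986e-01 -2.000e-04]
```

>>> {"api": "apply_moves", "payload": {"targets": [{"translation": [0.03, 0, 0], "twist": 0, "hand": 0}, {"translation": [0.06, 0, 0], "twist": 0, "hand": 0}, {"translation": [0.09, 0, 0], "twist": 0, "hand": 0}, {"translation": [0.1, 0, 0], "twist": 0, "hand": 0}, {"translation": [0.09, 0, 0], "twist": 0, "hand": 0}, {"translation": [0.06, 0, 0], "twist": 0, "hand": 0}, {"translation": [0.03, 0, 0], "twist": 0, "hand": 0}, {"translation": [0, 0, 0], "twist": 0, "hand": 0}]}}

```text
time: 17.75
tool_pos: [0.4787, -0.2204, 0.2344]
tool_rot: [0.0, -0.052, 0.999, -0.0]
contact_force: [-0.7, 0.5, -5.3]
gripper_width: 0.155
grasp_force: 58.4
```

```bash
python3 st.py
```

```text
t 17.75 stand xy mm [-46.8   1.1] z 0.2344 F stand [-0.6  0.6] -5.3 w 0.155 g 58.4 rot [ 2.000e-04 -5.180e-02  9.987e-01 -1.000e-04]
```

>>> {"api": "apply_moves", "payload": {"targets": [{"translation": [0, 0, -0.1], "twist": 0, "hand": 0}, {"translation": [0, 0, -0.2], "twist": 0, "hand": 0}, {"translation": [0, 0, -0.25], "twist": 0, "hand": 0}, {"translation": [0, 0, -0.2], "twist": 0, "hand": 0}, {"translation": [0, 0, -0.05], "twist": 0, "hand": 0}, {"translation": [0, 0, 0], "twist": 0, "hand": 0}]}}

```text
time: 18.35
tool_pos: [0.4797, -0.2206, 0.3158]
tool_rot: [0.001, -0.052, 0.999, -0.001]
contact_force: [-0.2, -0.3, -4.5]
gripper_width: 0.158
grasp_force: 58.8
```

```bash
python3 st.py; python3 - <<'E'
from look import *
from scipy.optimize import minimize
box=[[sx*38,sy*75,z] for sx in(-1,1) for sy in(-1,1) for z in(0,40)]
res={}
F={}
for n in("top","scene"):
    F[n]=grab_frame(n); m=[d for d in regions_of(n,"rack")][0]; print(n,m["score"],m["pixels"].sum()); res[n]=m["pixels"]
K=8
def cost(p,ns):
    c=0
    for n in ns:
        m=res[n]; ys,xs=np.nonzero(m); x0,y0=xs.min()-10,ys.min()-10
        sub=m[y0:ys.max()+10,x0:xs.max()+10].astype(np.uint8); big=cv2.resize(sub,None,fx=K,fy=K,interpolation=cv2.INTER_NEAREST)
        h=cv2.convexHull(((proj(n,place(p,box))-[x0,y0]+.5)*K).astype(np.float32)).round().astype(np.int32)
        g=np.zeros_like(big); cv2.fillConvexPoly(g,h,1); c+=(g!=big).sum()/K/K
    return c
for ns in(["top"],["scene"],["top","scene"]):
    r=minimize(cost,[.508,.193,.095],args=(ns,),method="Nelder-Mead",options=dict(initial_simplex=[[.508,.193,.095],[.518,.193,.095],[.508,.203,.095],[.508,.193,.13]]))
    print(ns,r.x.round(4),r.fun)
# slot via dark pixels in top image
p=r.x
for n in F:
    g=cv2.cvtColor(F[n],cv2.COLOR_RGB2GRAY).astype(float)
    # brightness profile across slot, averaged along
    off=np.arange(-16,17,1.0); prof=[]
    for o in off:
        q=proj(n,place(p,[[o,t,40] for t in range(-45,46,5)])).astype(np.float32)
        prof.append(cv2.remap(g.astype(np.float32),q[:,0].reshape(-1,1),q[:,1].reshape(-1,1),cv2.INTER_LINEAR).mean())
    print(n,dict(zip(off.astype(int).tolist(),np.round(prof).astype(int).tolist())))
    off=np.arange(-70,71,4)
    q=proj(n,place(p,[[0,t,40] for t in off])).astype(np.float32)
    print(dict(zip(off.tolist(),cv2.remap(g.astype(np.float32),q[:,0].reshape(-1,1),q[:,1].reshape(-1,1),cv2.INTER_LINEAR).ravel().astype(int).tolist())))
o=np.hstack([cv2.resize(F["top"][185:235,155:225,::-1],(400,286),interpolation=cv2.INTER_CUBIC),cv2.resize(F["scene"][155:212,250:318,::-1],(400,335),interpolation=cv2.INTER_CUBIC)[:286]])
cv2.imwrite("pics/c6.png",o)
E
```

```text
t 18.35 stand xy mm [-45.8   0.8] z 0.3158 F stand [-0.2 -0.3] -4.5 w 0.158 g 58.8 rot [ 1.100e-03 -5.220e-02  9.986e-01 -8.000e-04]
top 0.84 1316
scene 0.89 1162
['top'] [0.5114 0.1964 0.1063] 65.921875
['scene'] [0.51   0.1992 0.0789] 43.984375
['top', 'scene'] [0.5109 0.1971 0.0906] 127.53125
top {-16: 137, -15: 137, -14: 137, -13: 136, -12: 135, -11: 134, -10: 133, -9: 133, -8: 134, -7: 135, -6: 137, -5: 138, -4: 137, -3: 135, -2: 131, -1: 124, 0: 117, 1: 108, 2: 100, 3: 95, 4: 96, 5: 100, 6: 107, 7: 115, 8: 123, 9: 130, 10: 134, 11: 137, 12: 139, 13: 139, 14: 139, 15: 139, 16: 138}
{-70: 143, -66: 145, -62: 144, -58: 140, -54: 124, -50: 114, -46: 112, -42: 114, -38: 115, -34: 114, -30: 115, -26: 114, -22: 114, -18: 111, -14: 112, -10: 112, -6: 114, -2: 116, 2: 117, 6: 120, 10: 119, 14: 120, 18: 118, 22: 118, 26: 118, 30: 118, 34: 121, 38: 121, 42: 121, 46: 117, 50: 77, 54: 89, 58: 131, 62: 148, 66: 149, 70: 147}
scene {-16: 177, -15: 177, -14: 176, -13: 175, -12: 172, -11: 169, -10: 164, -9: 158, -8: 149, -7: 140, -6: 130, -5: 119, -4: 110, -3: 101, -2: 95, -1: 90, 0: 88, 1: 87, 2: 88, 3: 91, 4: 96, 5: 103, 6: 112, 7: 123, 8: 134, 9: 145, 10: 155, 11: 163, 12: 169, 13: 173, 14: 176, 15: 177, 16: 178}
{-70: 172, -66: 185, -62: 177, -58: 150, -54: 114, -50: 85, -46: 83, -42: 84, -38: 83, -34: 83, -30: 83, -26: 83, -22: 84, -18: 85, -14: 84, -10: 86, -6: 88, -2: 88, 2: 88, 6: 88, 10: 87, 14: 87, 18: 89, 22: 90, 26: 90, 30: 89, 34: 91, 38: 93, 42: 95, 46: 105, 50: 122, 54: 149, 58: 171, 62: 186, 66: 188, 70: 184}
```

View pics/c6.png

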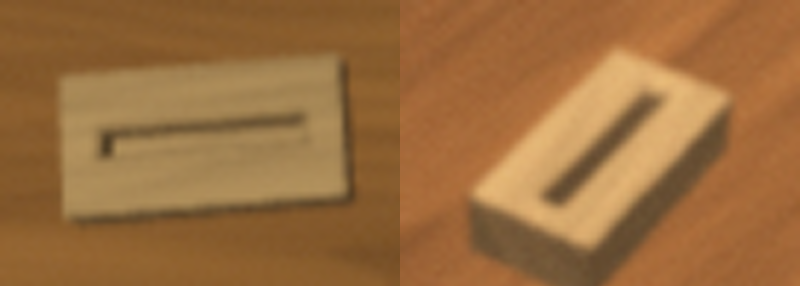

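The crop shows the rack and its slot clearly, from (105,145) to (303,118) in the top half. I refine the yaw from the two halves of the slot.

```bash
python3 - <<'E'
from look import *
p=np.array([.5109,.1971,.0906])
for n in("top","scene"):
    g=cv2.cvtColor(cv2.imread(f"pics/{n}0.png"),cv2.COLOR_BGR2GRAY).astype(np.float32)
    off=np.arange(-20,20.1,.5); ts=np.arange(-46,47,4); cs=[]
    for t in ts:
        q=proj(n,place(p,[[o,t,40] for o in off])).astype(np.float32)
        v=cv2.remap(g,q[:,0].reshape(-1,1),q[:,1].reshape(-1,1),cv2.INTER_LINEAR).ravel()
        w=np.clip(np.percentile(v,70)-15-v,0,None); cs.append((w*off).sum()/w.sum())
    k=np.polyfit(ts,cs,1); print(n,k.round(4),"yaw",(p[2]-k[0]).round(4),np.round(cs,1))
E
```

```text
top [3.0000e-03 3.5516e+00] yaw 0.0876 [3.3 3.4 3.5 3.6 3.7 3.5 3.6 3.2 3.3 3.3 3.3 3.3 3.6 3.7 3.8 3.9 3.9 3.7
 3.5 3.4 3.7 3.7 3.7 3.6]
scene [0.0026 0.7887] yaw 0.088 [0.3 0.4 0.6 0.6 0.6 0.8 0.8 0.8 0.8 1.  0.9 0.9 1.  1.  1.1 1.1 1.  0.9
 0.8 0.8 0.8 0.7 0.7 0.5]
```

>>> {"api": "apply_moves", "payload": {"targets": [{"translation": [0, 0, 0], "twist": 0.165, "hand": 0}, {"translation": [-0.033, 0.2, 0], "twist": 0, "hand": 0}, {"translation": [-0.057, 0.35, 0], "twist": 0, "hand": 0}, {"translation": [-0.074, 0.45, 0], "twist": 0, "hand": 0}, {"translation": [-0.074, 0.45, 0], "twist": 0, "hand": 0}, {"translation": [-0.074, 0.45, 0], "twist": 0, "hand": 0}, {"translation": [-0.074, 0.45, 0], "twist": 0, "hand": 0}, {"translation": [-0.074, 0.45, 0], "twist": 0, "hand": 0}]}}

```text
time: 19.35
tool_pos: [0.5, 0.0644, 0.3137]
tool_rot: [-0.0, -0.043, 0.999, -0.0]
contact_force: [0.9, 0.0, -3.9]
gripper_width: 0.152
grasp_force: 59.2
```

>>> {"api": "apply_moves", "payload": {"targets": [{"translation": [-0.074, 0.45, 0], "twist": 0, "hand": 0}, {"translation": [-0.065, 0.4, 0], "twist": 0, "hand": 0}, {"translation": [-0.05, 0.3, 0.05], "twist": 0, "hand": 0}, {"translation": [-0.03, 0.18, 0.15], "twist": 0, "hand": 0}, {"translation": [0, 0, 0.3], "twist": 0, "hand": 0}, {"translation": [0, 0, 0.2], "twist": 0, "hand": 0}, {"translation": [0, 0, 0], "twist": 0, "hand": 0}, {"translation": [0, 0, 0], "twist": 0, "hand": 0}]}}

```text
time: 20.15
tool_pos: [0.5104, 0.1969, 0.244]
tool_rot: [-0.001, -0.044, 0.999, -0.0]
contact_force: [0.7, 0.1, -3.6]
gripper_width: 0.156
grasp_force: 59.2
```

```bash
python3 - <<'E'
from look import *
s=state(); print(np.round(s["tool_pos"],4),np.round(s["tool_rot"],4),np.round(s["contact_force"],1))
a=grab_frame("scene")[:,:,::-1]; cv2.imwrite("pics/s7.png",a)
o=cv2.resize(a[130:220,250:340],(600,600),interpolation=cv2.INTER_CUBIC); cv2.imwrite("pics/c7.png",o)
p=[.511,.197,.088]; f=lambda P:((proj("scene",P)[0]-[250,130]+.5)*6.667).round().tolist()
for L in([0,54,40],[0,-54,40],[7,-54,40],[-7,-54,40]): print(L,f(place(p,L)[0]))
t=s["tool_pos"]; zl=t[2]+.003-.006-.178
for L in([-5,-50],[5,-50],[-5,50],[5,50]):
    q=place([t[0],t[1],.088],L+[0])[0]; q[2]=zl; print("tile low",L,f(q)); q[2]=zl+.1; print("tile top",f(q))
print("zlow",zl)
E
```

```text
[0.5104 0.1969 0.244 ] [-5.00e-04 -4.36e-02  9.99e-01 -1.00e-04] [ 0.7  0.1 -3.6]
[0, 54, 40] [290.0, 273.0]
[0, -54, 40] [170.0, 395.0]
[7, -54, 40] [183.0, 400.0]
[-7, -54, 40] [158.0, 389.0]
tile low [-5, -50] [166.0, 348.0]
tile top [172.0, 175.0]
tile low [5, -50] [184.0, 356.0]
tile top [191.0, 183.0]
tile low [-5, 50] [278.0, 236.0]
tile top [290.0, 66.0]
tile low [5, 50] [296.0, 244.0]
tile top [308.0, 73.0]
zlow 0.0629616072508894
```

View pics/c7.png

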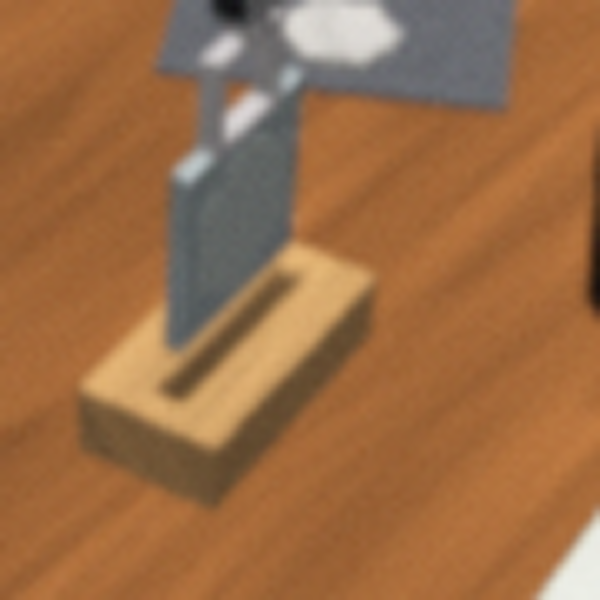

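The tile's lower end at (167-184, 348) hangs right over the slot, whose near end is at (173,394); both match the predictions. I lower into the slot in stages.

>>> {"api": "apply_moves", "payload": {"targets": [{"translation": [0, 0, 0.1], "twist": 0, "hand": 0}, {"translation": [0, 0, 0.06], "twist": 0, "hand": 0}, {"translation": [0, 0, 0.04], "twist": 0, "hand": 0}, {"translation": [0, 0, 0.03], "twist": 0, "hand": 0}, {"translation": [0, 0, 0.03], "twist": 0, "hand": 0}, {"translation": [0, 0, 0.03], "twist": 0, "hand": 0}, {"translation": [0, 0, 0.03], "twist": 0, "hand": 0}, {"translation": [0, 0, 0], "twist": 0, "hand": 0}]}}

```text
time: 21.0
tool_pos: [0.5103, 0.1969, 0.2117]
tool_rot: [-0.0, -0.044, 0.999, -0.0]
contact_force: [-1.4, 0.4, -3.9]
gripper_width: 0.155
grasp_force: 59.4
```

```bash
python3 st.py
```

```text
t 21.0 stand xy mm [ 28.3 412.9] z 0.2117 F stand [-1.3  0.6] -3.9 w 0.155 g 59.4 rot [-5.00e-04 -4.38e-02  9.99e-01 -1.00e-04]
```

>>> {"api": "apply_moves", "payload": {"targets": [{"translation": [0.003, 0, 0.03], "twist": 0, "hand": 0}, {"translation": [0, 0, 0.03], "twist": 0, "hand": 0}, {"translation": [0, 0, 0.03], "twist": 0, "hand": 0}, {"translation": [0, 0, 0.03], "twist": 0, "hand": 0}, {"translation": [0, 0, 0.03], "twist": 0, "hand": 0}, {"translation": [0, 0, 0.02], "twist": 0, "hand": 0}, {"translation": [0, 0, 0], "twist": 0, "hand": 0}, {"translation": [0, 0, 0], "twist": 0, "hand": 0}]}}

```text
time: 21.8
tool_pos: [0.5103, 0.197, 0.1953]
tool_rot: [0.0, -0.044, 0.999, 0.0]
contact_force: [-0.5, -0.4, -3.5]
gripper_width: 0.156
grasp_force: 59.4
```

```bash
python3 st.py
```

```text
t 21.8 stand xy mm [ 28.3 412.9] z 0.1953 F stand [-0.5 -0.3] -3.5 w 0.156 g 59.4 rot [ 0.     -0.0438  0.999   0.    ]
```

>>> {"api": "apply_moves", "payload": {"targets": [{"translation": [0, 0, 0.015], "twist": 0, "hand": 0}, {"translation": [0, 0, 0.015], "twist": 0, "hand": 0}, {"translation": [0, 0, 0.01], "twist": 0, "hand": 0}, {"translation": [0, 0, 0], "twist": 0, "hand": 0}, {"translation": [0, 0, 0], "twist": 0, "hand": 0}]}}

```text
time: 22.3
tool_pos: [0.5102, 0.197, 0.1913]
tool_rot: [-0.0, -0.044, 0.999, -0.0]
contact_force: [-0.4, 0.2, -3.8]
gripper_width: 0.158
grasp_force: 59.4
```

>>> {"api": "apply_moves", "payload": {"targets": [{"translation": [0, 0, 0.007], "twist": 0, "hand": 0}, {"translation": [0, 0, 0.005], "twist": 0, "hand": 0}, {"translation": [0, 0, 0], "twist": 0, "hand": 0}, {"translation": [0, 0, 0], "twist": 0, "hand": 0}]}}

```text
time: 22.7
tool_pos: [0.5105, 0.197, 0.1908]
tool_rot: [0.0, -0.044, 0.999, 0.0]
contact_force: [-0.3, -0.2, 0.4]
gripper_width: 0.158
grasp_force: 59.8
```

It has landed: the load is gone and the height agrees. I release it and rise.

>>> {"api": "apply_moves", "payload": {"targets": [{"translation": [0, 0, 0], "twist": 0, "hand": 0.22}, {"translation": [0, 0, 0], "twist": 0, "hand": 0.3}, {"translation": [0, 0, 0], "twist": 0, "hand": 0.45}, {"translation": [0, 0, 0], "twist": 0, "hand": 0.45}, {"translation": [0, 0, -0.1], "twist": 0, "hand": 0.45}, {"translation": [0, 0, -0.3], "twist": 0, "hand": 0.45}, {"translation": [0, 0, -0.4], "twist": 0, "hand": 0.45}, {"translation": [0, 0, -0.4], "twist": 0, "hand": 0.45}]}}

```text
time: 23.5
tool_pos: [0.5099, 0.1969, 0.3118]
tool_rot: [-0.0, -0.044, 0.999, -0.0]
contact_force: [1.0, 0.2, -0.3]
gripper_width: 0.453
grasp_force: 0.0
```

```bash
python3 - <<'E'
from look import *
s=state(); print(np.round(s["tool_pos"],4),np.round(s["contact_force"],1),s["time"])
a=grab_frame("scene")[:,:,::-1]
o=np.hstack([cv2.resize(a[80:300,130:380],(500,440),interpolation=cv2.INTER_CUBIC),cv2.resize(a[190:270,170:224],(297,440),interpolation=cv2.INTER_CUBIC)])
cv2.imwrite("pics/c8.png",o)
E
```

```text
[0.5099 0.1969 0.3118] [ 1.   0.2 -0.3] 23.5
```

View pics/c8.png

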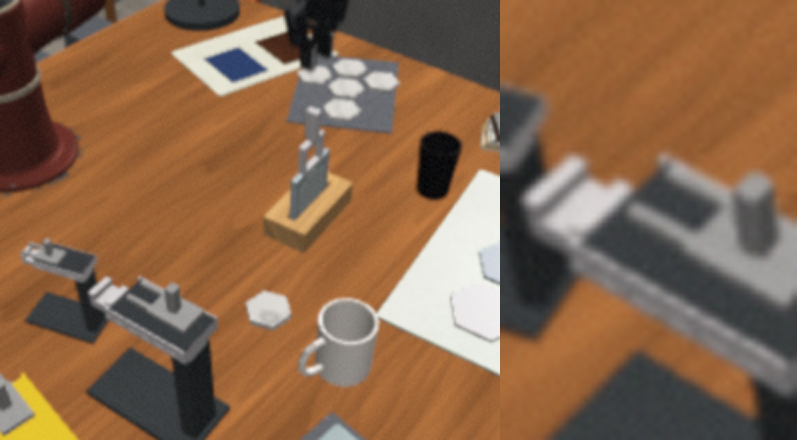

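The sample stands upright in the rack at (310,185) and the gripper is clear. The keeper is still parked, with the lug at (172,297). The mug, hexagon and cup are where they were.

```bash
python3 -c "
from plant import job_done; print(job_done())"
```

```text
the job is handed in; nothing more can be done
None
```

The job is handed in at about 24 s of the 72 s: the keeper is parked open in its notch, the sample stands upright and released in the rack slot, and the last picture shows the mug, hexagon tile and black cup undisturbed.

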